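Seat the slide-well cover and hold the stage's index plunger out

TASK

On the indexing slide stage, first press down the raised end of the loose cover plate until it snaps under the spring catch and the plate lies level on the floor of its pocket. Then take the black knob of the index plunger, pull it straight up as far as it goes and keep holding it there, so that the pin stands clear of its hole and a colleague can shift the stage; the program finishes while still holding the knob up. Leave the petri dish, the small dropper bottle and the small carton beside the stage where they are.

Things in the scene. Friction and masses are not known exactly. Their poses are not given: they have to be found in the camera images.
- stage: Indexing slide stage, standing still: grey base 180 x 205 x 12 mm, on it a white stage 120 x 150 mm, its top 34 mm above the worktop, with a pocket and three index holes. Origin: on the worktop below the white stage's centre; z up, y from the dark bridge (at -y) to the spring catch (at +y). It stands turned up to 0.35 rad either way about z; unturned, its x and y are the world's.
- pocket (a point): Centre of the floor of the stage's rectangular pocket, 24 mm above the worktop, at (0, 10, 24) mm in the stage's frame. The pocket is 72 mm along x, 91.5 mm along y and 10 mm deep.
- catch_top (a point): Middle of the top of the spring catch's housing, a dark block 42 x 14 x 10 mm on the stage behind the pocket's +y end, top 44 mm above the worktop. Its steel nose reaches 3.5 mm into the pocket; the plate's edge, pressed down, pushes the nose back sideways against a light spring, and it springs out again over the plate.
- cover_plate: Loose flat aluminium plate 70 x 90 x 6 mm with dark slots, 0.12 kg. Origin: centre of its underside; y along its length to the raised end, z out of its upper face. At the start its -y end lies on the pocket's floor, its +y end rides about 11 mm up on the catch (tilt 0.13 rad). Seated: level, underside 24 mm above the worktop. It snaps down under some 3 to 8 N at the raised end.
- raised_end (a point): Point to press: on the plate's upper face, 18 mm in from the edge of the raised end, mid-width. At the start about 43 mm above the worktop; 30 mm when the plate is seated (4 mm below the stage's top).
- pull_knob (a point): Black upright knurled cylinder, the knob of the index plunger, 26 mm in diameter, 26 mm tall. The point is its centre, 95 mm above the worktop when the plunger is in; it moves straight up with the plunger. Below it is the dark bridge, 36 mm along the stage's x and 68 mm along y, top 68 mm above the worktop, with a steel nut 22 mm wide, 6 mm high, on it round the plunger.
- seat_hole (a point): Mouth of the index hole (9 mm wide) in which the 8 mm pin sits, in the stage's top straight below the knob.
- index_pin (a joint): Travel of the index plunger in m: 0 = pin seated 9.5 mm deep in the hole, 0.020 = pulled fully up against its stop. A spring pulls it back: 3 N at 0, 7 N at 0.020; it never stays up by itself.
- petri_dish_0: Bystander: shallow round petri dish 59 mm wide, 15 mm high, beside the stage. Origin: centre of its underside.
- reagent_kh: Bystander: small white dropper bottle 26 mm wide, 82 mm high, beside the stage. Origin: centre of its underside.
- cover_glasses: Bystander: small carton 28 x 46 x 17 mm beside the stage. Origin: centre of its underside.
There are look-alikes about, which are no part of the job. Of the things shaped like the cover_plate, the aluminium one is meant.

How it is judged:
On the way, in this order (a step that is already met when the one before it is completed fails the run):
1. the cover plate lies level on the pocket's floor, snapped under the catch (angle between cover_plate's own z axis and vertical below 0.03 rad and z of cover_plate in the frame of stage between 0.021 and 0.0262 m and horizontal distance between pocket and cover_plate below 0.004 m), for 0.2 s.
2. the plunger is pulled fully up by the gripper, with the plate still level (all of step 1 and value of joint index_pin above 0.016 m and contact force between the fingers and index_pin above 2 N), for 0.3 s.
At the end, for the whole second after the job is handed in: The fingers still hold the knob (more than 2 N) with the plunger at least 16 mm of its 20 mm up and still; the cover plate lies level (within 0.03 rad) in its pocket, its underside no more than 2.2 mm above the pocket's floor and its centre within 4 mm of the pocket's (all of step 2 and velocity of joint index_pin between -0.01 and 0.01 m/s); the arm keeps its last pose, push and grip.
It fails at once if the petri dish beside the stage is moved (30 mm) (distance of petri_dish_0 from where it was at the start of the episode above 0.03 m).
It fails at once if the dropper bottle beside the stage is moved (30 mm) (distance of reagent_kh from where it was at the start of the episode above 0.03 m).
It fails at once if the carton beside the stage is moved (30 mm) (distance of cover_glasses from where it was at the start of the episode above 0.03 m).
It also fails if it takes over 42 s, if anything falls off the work surface, if the arm or the gripper's body presses on something with over 40 N, if the wrist force passes 120 N, or if a joint passes its speed limit or range.

ROBOT

A 6-joint arm with a two-finger parallel gripper is mounted at the origin on a cart in front of the work surface, level with it; the furniture and walls round the work are solid. World frame = base frame: x ahead of the robot, y to its left, z up, the work surface at z = 0. Lengths are in m, angles in rad, forces in N, time in s.
With the tool pointing down it reaches from about 0.425 to 0.925 m from the base axis. Payload 12.5 kg.
Tool frame: the origin (TCP) lies midway between the tips of the shut fingers; the grasp point (between the pads) lies 19 mm behind it; z points along the fingers, y is the line along which they close (so a half turn about z gives the same grasp; the last joint's range is limited). The gripper opens to 85 mm and grips with 20 to 120 N. Pads are 22 mm wide; open, the fingers measure 114 mm over their backs; the gripper's body (76 mm by 85 mm) begins 54 mm behind the grasp point. The pads swing forward as they close: fully open they stand 13 mm farther back than shut.
Start: joints at [-1.299, 0.491, 1.559, -0, 1.092, -0.106], TCP at [0.231, -0.581, 0.231] pointing down, gripper open.
Joint ranges: [-3.1, 3.1], [-0.84, 2.19], [0.05, 2.79], [-1.13, 4.28], [0.06, 2.93], [-2.69, 2.69]. Speed limits (rad/s): [2.22, 2.22, 2.79, 3.14, 3.14, 3.14].

INTERFACE

Orientations are given as a rotation vector (axis times angle).
In Python, from station import arm, optics, ticket gives the robot as it stands.
- The arm moves only by the shell command python3 -m handwheel 'ROWS' [FORCE]. ROWS is JSON, a list of rows, each a list of 7 numbers: the turn, a rotation vector about the tool's x, y, z in degrees, then the shift along the tool's x, y, z in m, then the closure, from -1 (fully open) to 1 (shut), so that 0 is half open. A call has exactly 5 rows; each row is the pose to reach, as a shift and turn from the pose commanded when the call began, along the tool's axes at that moment; what a row does not reach only later rows make up. A row lasts 1/8 s, in which the tool goes at most 62.5 mm and 10.7 degrees, less where a joint would pass 70% of its speed; a pose out of reach is approached as far as the arm can. A call with a gripper value outside its range is refused whole. The fingers move at their own pace and stop on an object; FORCE is the grip in N (left out, the last holds). Time passes only in rows, so rows that repeat a pose let the fingers close, or fill a call up. It gives the time, the measured TCP pose, the force, the opening and the grip force at its end, in the units of the state.
- arm.read_state(): the state, without advancing time (a new reading comes with each control period).
- optics.grab_frame(name): name is "scene" or "top" or "wrist"; returns a dict with "pixels" (480x640x3 uint8, red, green, blue), "depth" (480x640 float32, m along the optical axis (not along the pixel's ray), 0 where there is no reading), "camera_matrix" (3x3 intrinsics, pixels), "k1" (the pictures are not rectified: a ray, as slopes to the right and down, at radius r is drawn at 1 + k1 r^2 times it, then the intrinsics apply), "extrinsics" (4x4, takes a point from world to camera coordinates). Camera axes: x right, y down, z forward; pixel columns grow to the right and rows downward; lengths in m; the calibration is good to about 2 mm. A picture is of the moment at which its call begins.
- ticket.finish_job(): hands the job in; it is judged then, once.
The state is a dict: "clock": time; "joint_pos": joint angles; "joint_velocities": joint speeds; "joint_torque": joint torques, N m; "tcp_pos": TCP position; "ee_rot": TCP orientation; "ft_force": force on the tool from outside, world axes, zero at the start; "ft_torque": the same for the moment, N m; "gripper_width": finger opening in m; "finger_force": force on a finger pad.
Only numpy, scipy, OpenCV 4.12 (cv2) and the standard library are available. Lean on these libraries where they do the work, as an engineer would, in place of code of your own. Each camera call takes 0.05 s, during which the arm holds its last target. There are 200 camera calls.

## Working session

There is one attempt and no reset: what is moved stays moved. The work goes in short steps, Python scripts to look and compute and a shell command to move; the robot and the scene stay as the last step left them, time stands still between calls to the robot, and variables do not carry over. Pictures are saved under pics/ and viewed, at most 10 in all, crops included, and the job is handed in when it is done.

```bash
ls; mkdir -p pics; python3 - <<'E'
from station import arm, optics
import cv2,numpy as np
print(arm.read_state())
for n in("top","scene"):
    f=optics.grab_frame(n); cv2.imwrite(f"pics/{n}0.png",f["pixels"][:,:,::-1]); np.savez(f"{n}0.npz",**f)
    print(n,f["camera_matrix"],f["k1"],f["extrinsics"])
E
```

```text
pics
{'clock': 0.0, 'joint_pos': array([-1.29859884e+00,  4.91578231e-01,  1.55947161e+00, -3.89032876e-06,
        1.09171386e+00, -1.05627397e-01]), 'joint_velocities': array([ 3.49933160e-04, -2.76928719e-04, -1.82957361e-04, -2.60850514e-05,
       -3.27545685e-05, -1.52574796e-03]), 'joint_torque': array([ 2.01900664e-03, -6.18437004e+01, -2.61588067e+01, -8.09155750e-06,
        4.05485218e-03, -3.52056406e-05]), 'tcp_pos': array([ 0.230502  , -0.58068487,  0.23070851]), 'ee_rot': array([-3.08455425e+00, -5.89745863e-01,  1.58367604e-04]), 'ft_force': array([ 0.45337898, -0.70009048,  0.76852949]), 'ft_torque': array([-0.04271235, -0.06180689, -0.03804109]), 'finger_force': 0.0, 'gripper_width': 0.08502663020062123}
top [[543.33068413   0.         324.41829326]
 [  0.         543.33068413 239.27039505]
 [  0.           0.           1.        ]] -0.05048798119696117 [[-0.02554883 -0.99964428  0.00765278 -0.03328547]
 [-0.99609125  0.02480903 -0.0847746   0.52384916]
 [ 0.08455458 -0.00978876 -0.99637077  1.37162935]
 [ 0.          0.          0.          1.        ]]
scene [[601.02626172   0.         317.52379361]
 [  0.         601.02626172 245.59662254]
 [  0.           0.           1.        ]] 0.009536332033729479 [[-0.74540186 -0.66650724  0.01200668  0.37708682]
 [-0.47851247  0.5224405  -0.70574907  0.30404256]
 [ 0.46411409 -0.53181202 -0.70836014  0.98251784]
 [ 0.          0.          0.          1.        ]]
```

View pics/top0.png

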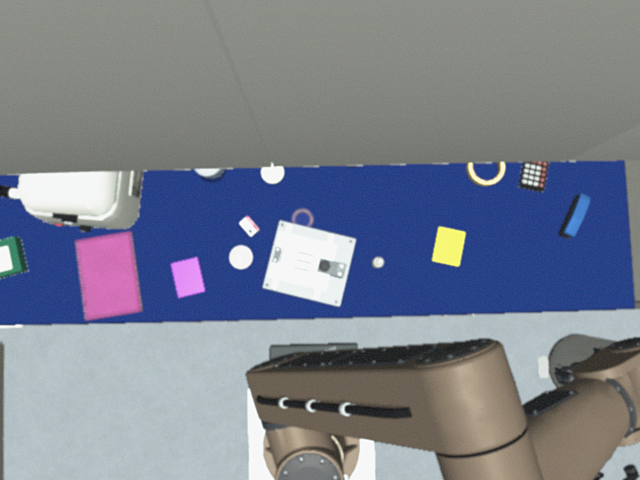

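View pics/scene0.png

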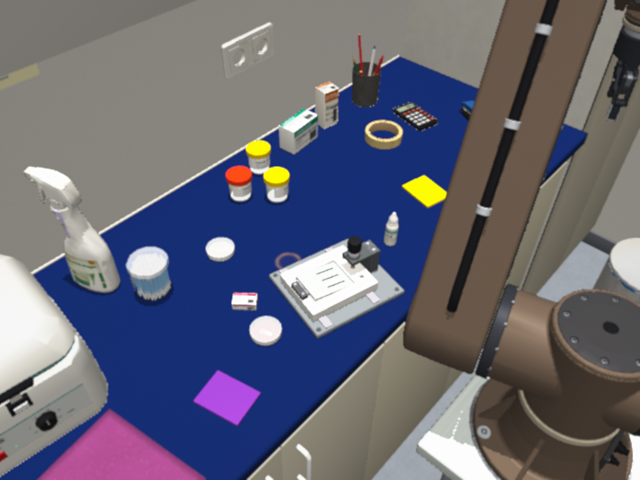

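Top view: stage around (309,263), catch at (277,255), knob at about (325,267), petri dish at (241,257), carton at (249,226), bottle at (378,262). The scene view agrees, with the knob at (354,243).

```bash
cat > h.py <<'E'
import numpy as np, cv2
from scipy.spatial.transform import Rotation as R
def ray(f,uv):
    K=f["camera_matrix"];k=float(f["k1"])
    p=cv2.undistortPoints(np.array([[uv]],float),K,np.array([k,0,0,0]))[0,0]
    E=f["extrinsics"]; return -E[:3,:3].T@E[:3,3], E[:3,:3].T@np.array([*p,1])
def onz(f,uv,z):
    o,d=ray(f,uv); return o+d*(z-o[2])/d[2]
def depthpts(f):
    d=f["depth"]; v,u=np.nonzero(d>0)
    p=cv2.undistortPoints(np.stack([u,v],1)[:,None].astype(float),f["camera_matrix"],np.array([float(f["k1"]),0,0,0]))[:,0]
    z=d[v,u]; P=np.c_[p*z[:,None],z]; E=f["extrinsics"]
    return (P-E[:3,3])@E[:3,:3], u, v
def load(n): return dict(np.load(n))
def tool(): 
    from station import arm
    s=arm.read_state(); return s["tcp_pos"],R.from_rotvec(s["ee_rot"]).as_matrix(),s
E
python3 - <<'E'
from h import *
T=load("top0.npz");S=load("scene0.npz")
# base outline: non-blue region near the stage
hsv=cv2.cvtColor(T["pixels"],cv2.COLOR_RGB2HSV)
m=((hsv[...,1]<90)&(hsv[...,2]>90)).astype(np.uint8)
n,l,st,c=cv2.connectedComponentsWithStats(m)
k=l[270,300]; print(st[k],c[k])
cn=cv2.findContours((l==k).astype(np.uint8),0,2)[0][0]
box=cv2.boxPoints(cv2.minAreaRect(cn)); W=np.array([onz(T,b,.012) for b in box]);print(W.round(3), [np.linalg.norm(W[i]-W[i-1]).round(4) for i in range(4)], W.mean(0))
print("knob top",onz(T,(325,267),.108)); print("catch top",onz(T,(277,255),.044)); print("bottle",onz(T,(378,262),.08),"petri",onz(T,(241,257),.015))
print("knob scene",onz(S,(354,243),.108),"catch",onz(S,(299,290),.044))
a=T["pixels"][205:320,225:400,::-1]; cv2.imwrite("pics/topc.png",cv2.resize(a,None,fx=4,fy=4,interpolation=2))
a=S["pixels"][220:345,240:420,::-1]; b=cv2.resize(a,None,fx=4,fy=4,interpolation=2); cv2.imwrite("pics/scc.png",b)
E
```

```text
[ 262  209   95   98 5928] [308.92560729 261.76889339]
[[ 0.403  0.119  0.012]
 [ 0.621  0.06   0.012]
 [ 0.564 -0.143  0.012]
 [ 0.348 -0.082  0.012]] [np.float64(0.2077), np.float64(0.2257), np.float64(0.2104), np.float64(0.2252)] [ 0.48383853 -0.01146406  0.012     ]
knob top [ 0.44884382 -0.04533713  0.108     ]
catch top [0.48423015 0.07414771 0.044     ]
bottle [ 0.45872256 -0.17593222  0.08      ] petri [0.48305547 0.16912578 0.015     ]
knob scene [ 0.4473407  -0.03571063  0.108     ] catch [0.4823648  0.07948192 0.044     ]
```

View pics/topc.png

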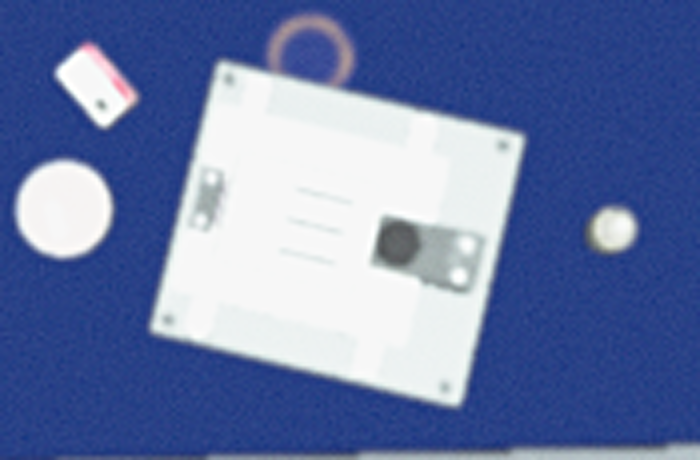

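View pics/scc.png

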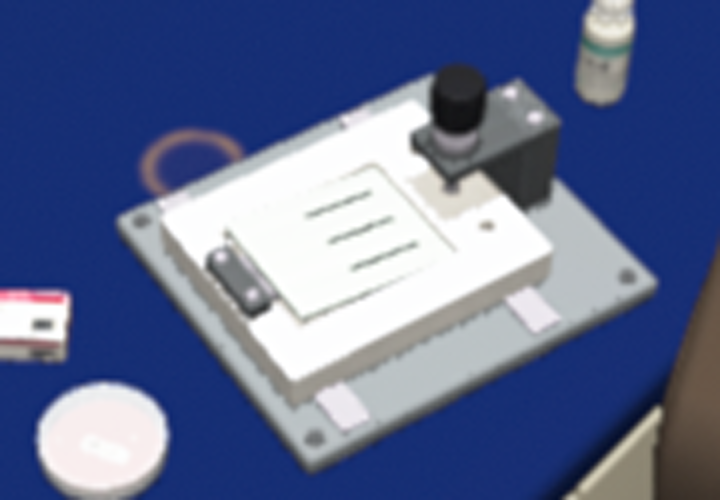

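The top crop shows base screws at crop (229,79), (503,146), (168,320) and (446,387), the knob top at (400,242) and the catch at (206,200). In the scene crop the plate's raised end is by the catch (240,280), and the knob top is at about (459,80).

```bash
python3 - <<'E'
from h import *
T=load("top0.npz");S=load("scene0.npz")
t=lambda u,v:(225+(u+.5)/4-.5,205+(v+.5)/4-.5); s=lambda u,v:(240+(u+.5)/4-.5,220+(v+.5)/4-.5)
def tri(a,b):
    o1,d1=ray(T,a);o2,d2=ray(S,b); k=np.linalg.lstsq(np.c_[d1,-d2],o2-o1,rcond=None)[0]
    p,q=o1+d1*k[0],o2+d2*k[1]; return ((p+q)/2).round(4),np.linalg.norm(p-q).round(4)
sc=np.array([onz(T,t(*x),.012) for x in((229,79),(503,146),(168,320),(446,387))])
ss=np.array([onz(S,s(*x),.012) for x in((142,220),(627,275),(315,438))]);print(sc.round(4),ss.round(4))
y=sc[0]-sc[1]+sc[2]-sc[3]; print("yaw",np.arctan2(-y[0],y[1])); x=sc[0]-sc[2]+sc[1]-sc[3];print(np.arctan2(x[1],x[0]),"c",sc.mean(0))
print("knobtop",tri(t(400,242),s(459,80)),onz(T,t(400,242),.108),onz(S,s(459,80),.108))
print("catch",tri(t(206,200),s(240,276)),onz(T,t(206,200),.044),onz(S,s(240,276),.044))
p,Rm,st=tool(); print(p,Rm.round(4))
E
```

```text
[[ 0.5652  0.0626  0.012 ]
 [ 0.5172 -0.1136  0.012 ]
 [ 0.4106  0.1047  0.012 ]
 [ 0.3633 -0.0725  0.012 ]] [[ 0.5642  0.0622  0.012 ]
 [ 0.363  -0.0724  0.012 ]
 [ 0.4102  0.1048  0.012 ]]
yaw -0.26321551052191383
-0.2633775631232978 c [ 0.46409231 -0.00469141  0.012     ]
knobtop (array([ 0.4535, -0.0445,  0.1064]), np.float64(0.0001)) [ 0.45335933 -0.04455332  0.108     ] [ 0.45257347 -0.04321333  0.108     ]
catch (array([0.4848, 0.076 , 0.0432]), np.float64(0.0012)) [0.48523063 0.07633408 0.044     ] [0.48382417 0.07619093 0.044     ]
[ 0.23047138 -0.58070396  0.23076728] [[ 9.295e-01  3.688e-01 -3.000e-04]
 [ 3.688e-01 -9.295e-01  1.000e-03]
 [ 1.000e-04 -1.100e-03 -1.000e+00]]
```

Two-view results agree within about 1.5 mm:
- yaw: -0.263
- knob: (0.453, -0.044)
- catch: (0.4845, 0.076)
- stage origin: about (0.468, 0.0155)
- press point: about (0.478, 0.051)

I'll move over with the fingers shut.

```bash
python3 -m handwheel '[[0,0,-10.6,0.054,-0.033,0,1],[0,0,-21.2,0.108,-0.066,0,1],[0,0,-31.9,0.162,-0.098,0,1],[0,0,-42.6,0.215,-0.13,0,1],[0,0,-53.3,0.269,-0.163,0,1]]' 40
cat > rel.py <<'E'
import sys; from h import *
p,Rm,s=tool(); ey=np.array([.260,.9655,0]); O=np.array([.4682,.0156,0])
for n,y,z in(("press",.037,.06),("knob",-.0622,.080)):
    d=O+y*ey+[0,0,z]-p; print(n,"tool shift",(Rm.T@d).round(4))
r=np.c_[ey,[.9655,-.26,0],[0,0,-1]]; print("turn",np.degrees(R.from_matrix(Rm.T@r).as_rotvec()).round(2)); print("t",s["clock"],"p",p.round(4),"F",s["ft_force"].round(1),"w",s["gripper_width"].round(4),"ff",s["finger_force"])
E
python3 rel.py
```

```text
clock: 0.72
tcp_pos: [0.4201, -0.3301, 0.2312]
ee_rot: [-2.488, -1.919, 0.0]
ft_force: [0.4, -0.4, -0.1]
gripper_width: 0.0
finger_force: 0.0
press tool shift [ 0.3835 -0.0411  0.1712]
knob tool shift [ 0.2844 -0.0417  0.1512]
turn [-0.   -0.    0.36]Traceback (most recent call last):
  File "rel.py", line 5, in <module>
    r=np.c_[ey,[.9655,-.26,0],[0,0,-1]]; print("turn",np.degrees(R.from_matrix(Rm.T@r).as_rotvec()).round(2)); print("t",s["clock"],"p",p.round(4),"F",s["ft_force"].round(1),"w",s["gripper_width"].round(4),"ff",s["finger_force"])
                                                                                                                                                                                  ^^^^^^^^^^^^^^^^^^^^^^^^
AttributeError: 'float' object has no attribute 'round'
```

```bash
sed -i 's/s\["gripper_width"\].round(4)/s["gripper_width"]/' rel.py
python3 -m handwheel '[[0,0,0.2,0.06,-0.008,0,1],[0,0,0.4,0.12,-0.016,0,1],[0,0,0.4,0.18,-0.024,0.01,1],[0,0,0.4,0.24,-0.032,0.02,1],[0,0,0.4,0.3,-0.041,0.03,1]]' 
python3 -m handwheel '[[0,0,0,0.05,0,0,1],[0,0,0,0.083,0,0.02,1],[0,0,0,0.083,0,0.06,1],[0,0,0,0.083,0,0.08,1],[0,0,0,0.083,0,0.08,1]]' 
python3 rel.py; python3 - <<'E'
from h import *; from station import optics
f=optics.grab_frame("wrist"); np.savez("w1.npz",**f); cv2.imwrite("pics/w1.png",f["pixels"][:,:,::-1])
E
```

```text
clock: 1.35
tcp_pos: [0.4575, -0.0296, 0.201]
ee_rot: [2.5, 1.902, 0.0]
ft_force: [0.8, -0.6, -0.5]
gripper_width: 0.0002
finger_force: 0.0
clock: 1.98
tcp_pos: [0.479, 0.0486, 0.1201]
ee_rot: [-2.498, -1.902, 0.004]
ft_force: [0.1, -0.4, 0.3]
gripper_width: 0.0
finger_force: 0.0
press tool shift [ 0.0023 -0.0017  0.0601]
knob tool shift [-0.0969 -0.0011  0.0402]
turn [-0.17  0.05 -0.37]
t 1.975 p [0.479  0.0486 0.1201] F [ 0.1 -0.4  0.3] w 4.237535987476697e-05 ff 0.0
```

View pics/w1.png

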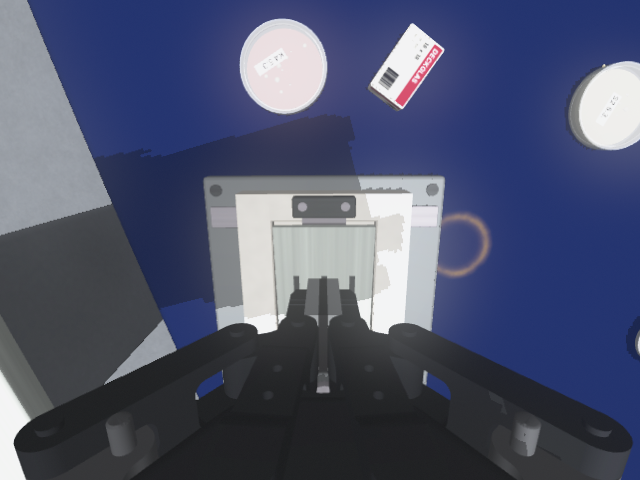

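The wrist view shows the shut fingers centred on the plate: finger column is about 323 and the catch centre is at (324,207). I'll press.

```bash

python3 -m handwheel '[[0,0,0,0.002,0,0.04,1],[0,0,0,0.002,0,0.068,1],[0,0,0,0.002,0,0.074,1],[0,0,0,0.002,0,0.078,1],[0,0,0,0.002,0,0.082,1]]' 
python3 rel.py
```

```text
clock: 2.65
tcp_pos: [0.4808, 0.0504, 0.0402]
ee_rot: [2.499, 1.902, 0.002]
ft_force: [0.2, -0.2, 2.1]
gripper_width: 0.0001
finger_force: 1.3
press tool shift [ 0.0001 -0.0031 -0.0198]
knob tool shift [-0.0991 -0.0024 -0.0399]
turn [ 0.11 -0.02 -0.39]
t 2.65 p [0.4808 0.0504 0.0402] F [ 0.2 -0.2  2.1] w 9.763386887722735e-05 ff 1.2670104671269655
```

```bash

python3 -m handwheel '[[0,0,0,0,0,0.003,1],[0,0,0,0,0,0.006,1],[0,0,0,0,0,0.008,1],[0,0,0,0,0,0.0095,1],[0,0,0,0,0,0.0105,1]]' 
python3 rel.py|tail -1
```

```text
clock: 3.28
tcp_pos: [0.4802, 0.0504, 0.0299]
ee_rot: [2.499, 1.902, 0.001]
ft_force: [-6.3, -0.4, 36.9]
gripper_width: 0.0001
finger_force: 18.6
t 3.275 p [0.4802 0.0504 0.0299] F [-6.3 -0.4 36.9] w 5.3242484652420263e-05 ff 18.598846304230392
```

TCP is at 0.030 m with the force risen sharply, so the plate is on the pocket floor. I'll lift off and look.

```bash

python3 -m handwheel '[[0,0,0,0,0,0,1],[0,0,0,0,0,-0.03,1],[0,0,0,0,0,-0.09,1],[0,0,0,-0.04,-0.002,-0.12,1],[0,0,0,-0.09,-0.002,-0.12,-1]]' 
python3 rel.py; python3 - <<'E'
from h import *; from station import optics
f=optics.grab_frame("wrist"); np.savez("w2.npz",**f)
P,u,v=depthpts(f)
O=np.array([.4682,.0156]);ex=np.array([.9655,-.26]);ey=np.array([.26,.9655])
q=P[:,:2]-O; x,y,z=q@ex,q@ey,P[:,2]
for a in np.arange(-.03,.08,.005):
    m=(abs(x)<.025)&(abs(y-a)<.0025); m2=(abs(abs(x)-.048)<.006)&(abs(y-a)<.0025)
    print(a.round(3),m.sum(),np.median(z[m]).round(4) if m.any() else None,np.median(z[m2]).round(4) if m2.any() else None)
cv2.imwrite("pics/w2.png",f["pixels"][:,:,::-1])
E
```

```text
clock: 3.9
tcp_pos: [0.4548, -0.0364, 0.1509]
ee_rot: [2.495, 1.903, 0.004]
ft_force: [0.7, -0.1, 0.2]
gripper_width: 0.0172
finger_force: 0.0
press tool shift [ 0.0907 -0.0013  0.0909]
knob tool shift [-0.0085 -0.0008  0.0709]
turn [ 0.25 -0.   -0.26]
t 3.9 p [ 0.4548 -0.0364  0.1509] F [ 0.7 -0.1  0.2] w 0.01715405753443999 ff 0.0
-0.03 388 0.0305 0.0344
-0.025 410 0.0305 0.0344
-0.02 420 0.0305 0.0343
-0.015 429 0.0304 0.0344
-0.01 418 0.0304 0.0343
-0.005 455 0.0304 0.0344
0.0 425 0.0303 0.0344
0.005 429 0.0304 0.0345
0.01 458 0.0305 0.0345
0.015 463 0.0305 0.0345
0.02 471 0.0306 0.0345
0.025 475 0.0305 0.0344
0.03 471 0.0305 0.0343
0.035 482 0.0304 0.0344
0.04 521 0.0305 0.0344
0.045 521 0.0305 0.0343
0.05 566 0.0354 0.0343
0.055 678 0.0403 0.0343
0.06 568 0.0442 0.0344
0.065 549 0.0444 0.0344
0.07 60 0.0431 0.0344
0.075 240 0.0123 0.0123
```

View pics/w2.png

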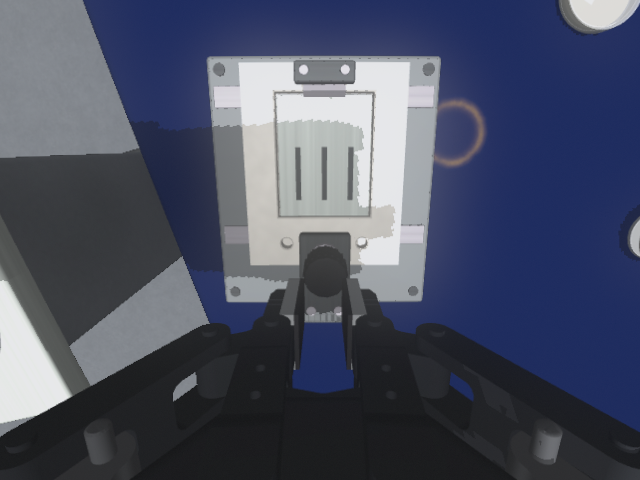

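The plate is level at 30.4 mm all along with the catch nose over it. The knob is at (325,270). I'll refine the knob from the wrist depth.

```bash
python3 - <<'E'
from h import *
f=load("w2.npz"); P,u,v=depthpts(f)
m=(abs(P[:,2]-.108)<.003)&(np.hypot(P[:,0]-.453,P[:,1]+.0444)<.03)&(v<300)
Q=P[m];print(m.sum(),np.median(Q[:,2]),cv2.minEnclosingCircle(Q[:,:2].astype(np.float32)),Q[:,:2].mean(0))
print(u[m].min(),u[m].max(),v[m].min(),v[m].max())
p,Rm,s=tool(); c=np.array([*cv2.minEnclosingCircle(Q[:,:2].astype(np.float32))[0],.08]);print((Rm.T@(c-p)).round(4))
E
```

```text
1372 0.10835582833821669 ((0.4549492299556732, -0.04469507560133934), 0.01345323771238327) [ 0.454922   -0.04424512]
303 346 254 296
[-0.0036  0.0029  0.0698]
```

```bash

python3 -m handwheel '[[0,0,0,-0.0035,0.003,0,-1],[0,0,0,-0.0035,0.003,0,-1],[0,0,0,-0.0035,0.003,0.015,-1],[0,0,0,-0.0035,0.003,0.045,-1],[0,0,0,-0.0035,0.003,0.07,-1]]' 
python3 -m handwheel '[[0,0,0,0,0,0,0],[0,0,0,0,0,0,1],[0,0,0,0,0,0,1],[0,0,0,0,0,0,1],[0,0,0,0,0,0,1]]' 60
python3 rel.py
```

```text
clock: 4.58
tcp_pos: [0.4564, -0.0389, 0.0776]
ee_rot: [-2.498, -1.904, 0.001]
ft_force: [0.6, -0.5, 0.9]
gripper_width: 0.0857
finger_force: 0.0
clock: 5.2
tcp_pos: [0.4557, -0.0396, 0.0799]
ee_rot: [-2.5, -1.902, 0.0]
ft_force: [-4.7, 3.3, 12.1]
gripper_width: 0.0244
finger_force: 58.2
press tool shift [ 0.0935 -0.0029  0.0199]
knob tool shift [-0.0057 -0.0022 -0.0001]
turn [-0.02 -0.   -0.38]
t 5.2 p [ 0.4557 -0.0396  0.0799] F [-4.7  3.3 12.1] w 0.024384428952064403 ff 58.17676305770874
```

The grip holds, but it sits 5 mm off centre along the pads. I'll recentre and grip again.

```bash

python3 -m handwheel '[[0,0,0,0,0,0,-0.3],[0,0,0,0,0,0,-0.3],[0,0,0,-0.005,0,0,-0.3],[0,0,0,-0.005,0,0,-0.3],[0,0,0,-0.005,0,0,-0.3]]' 
python3 rel.py|tail -1
python3 -m handwheel '[[0,0,0,0,0,0,0.2],[0,0,0,0,0,0,1],[0,0,0,0,0,0,1],[0,0,0,0,0,0,1],[0,0,0,0,0,0,1]]' 60
python3 rel.py|tail -1
```

```text
clock: 5.82
tcp_pos: [0.455, -0.0449, 0.0787]
ee_rot: [2.5, 1.902, -0.0]
ft_force: [-0.5, 0.7, -0.2]
gripper_width: 0.0556
finger_force: 0.0
t 5.825 p [ 0.455  -0.0449  0.0787] F [-0.5  0.7 -0.2] w 0.05561914752711929 ff 0.0
clock: 6.45
tcp_pos: [0.4543, -0.0445, 0.079]
ee_rot: [-2.499, -1.902, 0.001]
ft_force: [-3.4, 1.2, 8.0]
gripper_width: 0.0244
finger_force: 58.4
t 6.45 p [ 0.4543 -0.0445  0.079 ] F [-3.4  1.2  8. ] w 0.024386091592964225 ff 58.38209688663483
```

Now centred; pull straight up 20 mm in steps.

```bash

python3 -m handwheel '[[0,0,0,0,0,-0.004,1],[0,0,0,0,0,-0.008,1],[0,0,0,0,0,-0.012,1],[0,0,0,0,0,-0.016,1],[0,0,0,0,0,-0.019,1]]' 80
python3 rel.py|tail -1
```

```text
clock: 7.08
tcp_pos: [0.4542, -0.0446, 0.0978]
ee_rot: [-2.499, -1.902, 0.002]
ft_force: [-4.9, 1.8, -7.2]
gripper_width: 0.0238
finger_force: 78.7
t 7.075 p [ 0.4542 -0.0446  0.0978] F [-4.9  1.8 -7.2] w 0.023787582185796234 ff 78.7118411064148
```

```bash

python3 -m handwheel '[[0,0,0,0,0,-0.0005,1],[0,0,0,0,0,-0.001,1],[0,0,0,0,0,-0.0015,1],[0,0,0,0,0,-0.0015,1],[0,0,0,0,0,-0.0015,1]]' 80
python3 - <<'E'
from h import *; from station import optics
p,_,s=tool();print(s["ft_force"],s["clock"])
T=optics.grab_frame("scene");cv2.imwrite("pics/s2.png",cv2.resize(T["pixels"][200:330,240:430,::-1],None,fx=4,fy=4))
W=optics.grab_frame("wrist"); P,u,v=depthpts(W); m=(np.hypot(P[:,0]-.454,P[:,1]+.0447)<.010)&(P[:,2]>.1)&(P[:,2]<.145); print(m.sum(),np.median(P[m,2]))
q=P[:,:2]-[.4682,.0156];x,y=q@[.9655,-.26],q@[.26,.9655]
for a in(-.02,.01,.04):
  m=(abs(x)<.025)&(abs(y-a)<.004);print(a,np.median(P[m,2]))
E
```

```text
clock: 7.7
tcp_pos: [0.4543, -0.0446, 0.0991]
ee_rot: [-2.499, -1.902, 0.002]
ft_force: [-4.8, 1.8, -6.7]
gripper_width: 0.0237
finger_force: 78.7
[-4.7955802   1.7910178  -6.73940991] 7.7
1978 0.12837030193850452
-0.02 0.03043587860608452
0.01 0.03050223882500806
0.04 0.0303468275452074
```

View pics/s2.png

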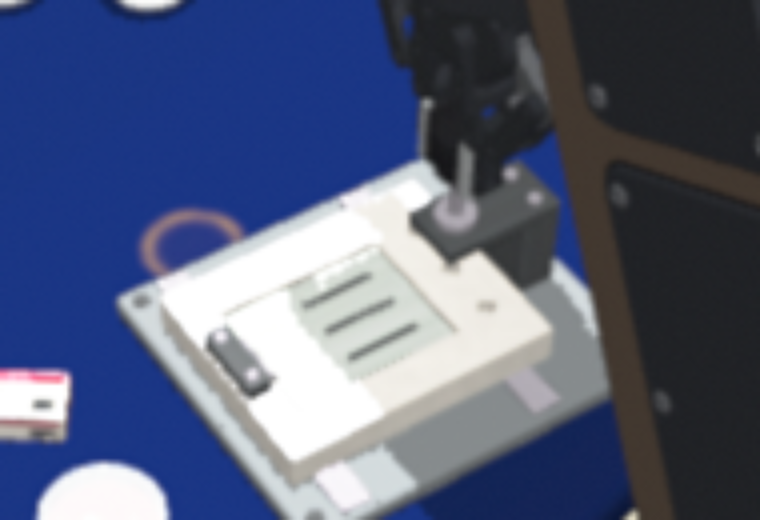

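The knob top has risen from 108.4 to 128.4 mm, which is the full 20 mm. The plate is still level at 30.4 mm, and the grip is 79 N and steady.

```bash
python3 -c "
from station import ticket; print(ticket.finish_job())"
```

```text
the job is handed in; nothing more can be done
None
```

The cover plate is snapped level under the catch, and the plunger is held 20 mm up by the gripper; the petri dish, bottle and carton were not touched, and the job is handed in.

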